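Feel along a row of wine bottles for raised corks

TASK

Check the bottles lying in the wooden rack for raised corks: go along the row from the robot's left to its right and touch the flat capsule end of each of the four bottles in turn with the fingertips, resting against it for a moment. Touch so lightly that no bottle is pushed back in its cradle, lift nothing, and leave the cork in the empty cradle and the things standing beside the rack alone.

Things in the scene. Friction and masses are not known exactly. Their poses are not given: they have to be found in the camera images.
- rack: fixed pine rack tier, 560 mm wide: scalloped front rail 58 mm high under the necks, rear rail under the bodies, end dowels to 75 mm. Origin on the table under the front rail's middle; x away from the robot along the bottles, y to the robot's left. Cradles at y = 200, 100, 0, -100, -200 mm: four hold bottles, one (it varies) only a cork. The table is free for 120 mm in front of the necks
- bottle_a: one of four alike full wine bottles lying level, neck to the robot: 300 mm long, body 75 mm, neck and capsule 29 mm across, 1.2 kg. Origin on its axis, 60 mm above the table; x runs along the bottle from neck to base (it may have rolled about x). Its cradle varies; ends stand out unevenly, by up to 16 mm. Loose: a push of about 4 to 8 N on the end slides it back
- bottle_b: one of four alike full wine bottles lying level, neck to the robot: 300 mm long, body 75 mm, neck and capsule 29 mm across, 1.2 kg. Origin on its axis, 60 mm above the table; x runs along the bottle from neck to base (it may have rolled about x). Its cradle varies; ends stand out unevenly, by up to 16 mm. Loose: a push of about 4 to 8 N on the end slides it back
- bottle_c: one of four alike full wine bottles lying level, neck to the robot: 300 mm long, body 75 mm, neck and capsule 29 mm across, 1.2 kg. Origin on its axis, 60 mm above the table; x runs along the bottle from neck to base (it may have rolled about x). Its cradle varies; ends stand out unevenly, by up to 16 mm. Loose: a push of about 4 to 8 N on the end slides it back
- bottle_d: one of four alike full wine bottles lying level, neck to the robot: 300 mm long, body 75 mm, neck and capsule 29 mm across, 1.2 kg. Origin on its axis, 60 mm above the table; x runs along the bottle from neck to base (it may have rolled about x). Its cradle varies; ends stand out unevenly, by up to 16 mm. Loose: a push of about 4 to 8 N on the end slides it back
- bottle_a_end (a point): centre of the flat capsule end of this bottle: a disc 29 mm across on the bottle's axis, 55 mm from its origin, facing the robot; the neck runs 80 mm behind it before widening to the body
- bottle_b_end (a point): centre of the flat capsule end of this bottle: a disc 29 mm across on the bottle's axis, 55 mm from its origin, facing the robot; the neck runs 80 mm behind it before widening to the body
- bottle_c_end (a point): centre of the flat capsule end of this bottle: a disc 29 mm across on the bottle's axis, 55 mm from its origin, facing the robot; the neck runs 80 mm behind it before widening to the body
- bottle_d_end (a point): centre of the flat capsule end of this bottle: a disc 29 mm across on the bottle's axis, 55 mm from its origin, facing the robot; the neck runs 80 mm behind it before widening to the body
- cork: bare wine cork, 24 mm across and 45 mm long, lying loose in the empty cradle of the front rail, along x; origin at its centre, 56 mm above the table; leave alone
- glass: stemmed tasting glass standing left of the rack, 155 mm tall, 68 mm across; origin under its foot; leave alone
- half_bottle: half bottle standing upright right of the rack, 235 mm tall, 60 mm across; origin under its base; leave alone

How it is judged (in metres and radians):
On the way, in this order (a step that is already met when the one before it is completed fails the run):
1. the fingertips touch the first bottle from the left, from in front of its capsule end, for 0.1 s (((contact force between the fingers and bottle_a above 0.1 N and x of the grasp point in the frame of bottle_a below -0.057 m and ((y of bottle_a in the frame of rack between 0.15 and 0.25 m and y of cork in the frame of rack below 0.15 m) or (y of bottle_a in the frame of rack between 0.05 and 0.15 m and y of cork in the frame of rack above 0.15 m))) or (contact force between the fingers and bottle_b above 0.1 N and x of the grasp point in the frame of bottle_b below -0.057 m and ((y of bottle_b in the frame of rack between 0.15 and 0.25 m and y of cork in the frame of rack below 0.15 m) or (y of bottle_b in the frame of rack between 0.05 and 0.15 m and y of cork in the frame of rack above 0.15 m))) or (contact force between the fingers and bottle_c above 0.1 N and x of the grasp point in the frame of bottle_c below -0.057 m and ((y of bottle_c in the frame of rack between 0.15 and 0.25 m and y of cork in the frame of rack below 0.15 m) or (y of bottle_c in the frame of rack between 0.05 and 0.15 m and y of cork in the frame of rack above 0.15 m))) or (contact force between the fingers and bottle_d above 0.1 N and x of the grasp point in the frame of bottle_d below -0.057 m and ((y of bottle_d in the frame of rack between 0.15 and 0.25 m and y of cork in the frame of rack below 0.15 m) or (y of bottle_d in the frame of rack between 0.05 and 0.15 m and y of cork in the frame of rack above 0.15 m))))), for 0.1 s.
2. the fingertips touch the second bottle from the left, from in front of its capsule end, for 0.1 s (((contact force between the fingers and bottle_a above 0.1 N and x of the grasp point in the frame of bottle_a below -0.057 m and ((y of bottle_a in the frame of rack between 0.05 and 0.15 m and y of cork in the frame of rack below 0.05 m) or (y of bottle_a in the frame of rack between -0.05 and 0.05 m and y of cork in the frame of rack above 0.05 m))) or (contact force between the fingers and bottle_b above 0.1 N and x of the grasp point in the frame of bottle_b below -0.057 m and ((y of bottle_b in the frame of rack between 0.05 and 0.15 m and y of cork in the frame of rack below 0.05 m) or (y of bottle_b in the frame of rack between -0.05 and 0.05 m and y of cork in the frame of rack above 0.05 m))) or (contact force between the fingers and bottle_c above 0.1 N and x of the grasp point in the frame of bottle_c below -0.057 m and ((y of bottle_c in the frame of rack between 0.05 and 0.15 m and y of cork in the frame of rack below 0.05 m) or (y of bottle_c in the frame of rack between -0.05 and 0.05 m and y of cork in the frame of rack above 0.05 m))) or (contact force between the fingers and bottle_d above 0.1 N and x of the grasp point in the frame of bottle_d below -0.057 m and ((y of bottle_d in the frame of rack between 0.05 and 0.15 m and y of cork in the frame of rack below 0.05 m) or (y of bottle_d in the frame of rack between -0.05 and 0.05 m and y of cork in the frame of rack above 0.05 m))))), for 0.1 s.
3. the fingertips touch the third bottle from the left, from in front of its capsule end, for 0.1 s (((contact force between the fingers and bottle_a above 0.1 N and x of the grasp point in the frame of bottle_a below -0.057 m and ((y of bottle_a in the frame of rack between -0.05 and 0.05 m and y of cork in the frame of rack below -0.05 m) or (y of bottle_a in the frame of rack between -0.15 and -0.05 m and y of cork in the frame of rack above -0.05 m))) or (contact force between the fingers and bottle_b above 0.1 N and x of the grasp point in the frame of bottle_b below -0.057 m and ((y of bottle_b in the frame of rack between -0.05 and 0.05 m and y of cork in the frame of rack below -0.05 m) or (y of bottle_b in the frame of rack between -0.15 and -0.05 m and y of cork in the frame of rack above -0.05 m))) or (contact force between the fingers and bottle_c above 0.1 N and x of the grasp point in the frame of bottle_c below -0.057 m and ((y of bottle_c in the frame of rack between -0.05 and 0.05 m and y of cork in the frame of rack below -0.05 m) or (y of bottle_c in the frame of rack between -0.15 and -0.05 m and y of cork in the frame of rack above -0.05 m))) or (contact force between the fingers and bottle_d above 0.1 N and x of the grasp point in the frame of bottle_d below -0.057 m and ((y of bottle_d in the frame of rack between -0.05 and 0.05 m and y of cork in the frame of rack below -0.05 m) or (y of bottle_d in the frame of rack between -0.15 and -0.05 m and y of cork in the frame of rack above -0.05 m))))), for 0.1 s.
4. the fingertips touch the fourth bottle from the left, from in front of its capsule end, for 0.1 s (((contact force between the fingers and bottle_a above 0.1 N and x of the grasp point in the frame of bottle_a below -0.057 m and ((y of bottle_a in the frame of rack between -0.15 and -0.05 m and y of cork in the frame of rack below -0.15 m) or (y of bottle_a in the frame of rack between -0.25 and -0.15 m and y of cork in the frame of rack above -0.15 m))) or (contact force between the fingers and bottle_b above 0.1 N and x of the grasp point in the frame of bottle_b below -0.057 m and ((y of bottle_b in the frame of rack between -0.15 and -0.05 m and y of cork in the frame of rack below -0.15 m) or (y of bottle_b in the frame of rack between -0.25 and -0.15 m and y of cork in the frame of rack above -0.15 m))) or (contact force between the fingers and bottle_c above 0.1 N and x of the grasp point in the frame of bottle_c below -0.057 m and ((y of bottle_c in the frame of rack between -0.15 and -0.05 m and y of cork in the frame of rack below -0.15 m) or (y of bottle_c in the frame of rack between -0.25 and -0.15 m and y of cork in the frame of rack above -0.15 m))) or (contact force between the fingers and bottle_d above 0.1 N and x of the grasp point in the frame of bottle_d below -0.057 m and ((y of bottle_d in the frame of rack between -0.15 and -0.05 m and y of cork in the frame of rack below -0.15 m) or (y of bottle_d in the frame of rack between -0.25 and -0.15 m and y of cork in the frame of rack above -0.15 m))))), for 0.1 s.
At the end, for the whole second after the job is handed in: the four capsule ends have been touched in order from left to right; every bottle and the cork lie at rest within 10 mm of where they were, the glass and the half bottle within 15 mm (distance of each of bottle_a, bottle_b, bottle_c, bottle_d, cork from where it was at the start of the episode below 0.01 m and linear speed of each of bottle_a, bottle_b, bottle_c, bottle_d below 0.02 m/s and distance of each of glass, half_bottle from where it was at the start of the episode below 0.015 m).
It fails at once if a bottle is pushed or pulled more than 10 mm, or lifted (distance of any of bottle_a, bottle_b, bottle_c, bottle_d from where it was at the start of the episode above 0.01 m).
It fails at once if a bottle is pressed with more than 25 N (contact force between the fingers and bottle_a above 25 N or contact force between the fingers and bottle_b above 25 N or contact force between the fingers and bottle_c above 25 N or contact force between the fingers and bottle_d above 25 N).
It fails at once if the cork in the empty cradle is disturbed (10 mm) (distance of cork from where it was at the start of the episode above 0.01 m).
It fails at once if the glass or the half bottle is shifted (15 mm) or tipped (0.2 rad) (distance of any of glass, half_bottle from where it was at the start of the episode above 0.015 m or angle between any of glass, half_bottle's own z axis and vertical above 0.2 rad).
It also fails if it takes over 64 s, if anything falls off the work surface, if the arm or the gripper's body presses on something with over 40 N, if the wrist force passes 120 N, or if a joint passes its speed limit or range.

ROBOT

A 6-joint arm with a two-finger parallel gripper is mounted at the origin on the work surface. World frame = base frame: x ahead of the robot, y to its left, z up, the work surface at z = 0. Lengths are in mm, angles in degrees, forces in N, time in s.
With the tool pointing down it reaches from about 250 to 775 mm from the base axis. Payload 8.9 kg.
Tool frame: the origin (TCP) lies between the finger pads; the fingertips stand 25 mm ahead of it and the grasp point (between the pads) lies 6 mm ahead of it; z points along the fingers, y is the direction in which the jaws open and shut (so a half turn about z gives the same grasp; the last joint's range is limited). The gripper opens to 85 mm and grips with 20 to 120 N. Pads are 22 mm wide; open, the fingers measure 114 mm over their backs; the gripper's body (76 mm by 85 mm) begins 54 mm behind the grasp point. The pads swing forward as they close: fully open they stand 13 mm farther back than shut.
Start: joints at [59.055, 16.656, -8.789, 64.555, 0, 82.019], TCP at [204.826, 483.395, 256.305] pointing down, gripper open.
Joint ranges: [-144.48, 144.48], [-52.06, 99.96], [-74.48, 78.29], [-112.23, 115.85], [-86.99, 84.42], [-180, 180]. Speed limits (degrees/s): [127.2, 127.2, 159.86, 180, 180, 180].

INTERFACE

Orientations are given as [roll, pitch, yaw] about the fixed x, y, z axes, in that order (R = Rz(yaw) Ry(pitch) Rx(roll)).
In Python, from plant import robot gives the robot as it stands. The module is installed in compiled form; this text tells all that it offers.
- The arm moves only by the tool step_arm, never from a script. Its argument "rows" is a list of rows, each an object with "offset": the shift along the tool's x, y, z each as a share of 0.025 m, from -1 to 1, a list of three; "spin": the turn about the tool's z as a share of 0.1 rad, from -1 to 1; "gripper": the closure, from 0 (fully open) to 1 (shut). A call has 1 to 10 rows; each row shifts and turns the commanded pose from where the row before left it, along the tool's axes as they then stand; what a row does not reach is not made up. A row lasts 1/8 s, in which the tool goes at most 62.5 mm and 10.7 degrees, less where a joint would pass 70% of its speed; a pose out of reach is approached as far as the arm can. A call with a number of a shift or a turn outside -1 to 1 is refused whole. A call with a gripper value outside its range is refused whole. The fingers move at their own pace and stop on an object; "grip_force" is the grip in N (left out, the last holds). Time passes only in rows, so rows that do not move let the fingers close. It gives the time, the measured TCP pose, the force and the opening at its end, in the units of the state.
- robot.observe(): the state, without advancing time (a new reading comes with each control period).
- robot.capture(name): name is "scene" or "top" or "wrist"; returns a dict with "color" (400x640x3 uint8, blue, green, red), "fx", "fy", "cx", "cy" (pixels), "origin" and "attitude" of the camera in the world. Camera axes: x right, y down, z forward; pixel columns grow to the right and rows downward; lengths in mm; the calibration is good to about 2 mm. The wrist camera is an equidistant fisheye: a pixel r from the principal point sees the ray r / f radians off the axis. A picture is of the moment at which its call begins. There is no depth.
- robot.finish_job(): hands the job in, once; it reports no verdict.
The state is a dict: "time": time; "joints": joint angles; "qvel": joint speeds; "joint_efforts": joint torques, N m; "ee_pos": TCP position; "ee_rot": TCP orientation; "ft_force": force on the tool from outside, world axes, zero at the start; "torque": the same for the moment, N m; "opening": opening from 0.0 (shut) to 1.0 (fully open).
Only numpy, scipy, OpenCV 4.12 (cv2) and the standard library are available. Lean on these libraries where they do the work, as an engineer would, in place of code of your own. Each camera call takes 0.05 s, during which the arm holds its last target. There are 200 camera calls.

## Working session

There is one attempt and no reset: what is moved stays moved. The work goes in short steps, Python scripts to look and compute and a tool call to move; the robot and the scene stay as the last step left them, time stands still between calls to the robot, and variables do not carry over. Pictures are saved under pics/ and viewed, about 8 in all and at most 12, crops included, and the job is handed in when it is done.

Besides the shell and the picture viewer there is one more tool, called after "Request:" as a command line: name --argument value ..., lists and objects as JSON in quotes. step_arm: Moves the arm, as the interface text tells. Shift numbers are shares of 0.025 m and turn numbers shares of 0.1 rad, none past 1 either way. Its arguments: {"type":"object","properties":{"rows":{"type":"array"},"grip_force":{"type":"number"}},"required":["rows"]}

```bash
mkdir -p pics
python3 - <<'E'
from plant import robot
import cv2
print(robot.observe())
for n in("scene","top"):
    c=robot.capture(n); cv2.imwrite(f"pics/{n}0.png",c["color"]); print({k:v for k,v in c.items() if k!="color"})
E
```

```text
{'time': 0.0, 'joints': array([ 5.90537935e+01,  1.66882353e+01, -8.83000184e+00,  6.45544109e+01,
        1.42052441e-03,  8.20202712e+01]), 'qvel': array([ 0.00209373, -0.14375844, -0.01727566, -0.04336366,  0.03193682,
       -0.05216318]), 'joint_efforts': array([-8.78925562e-05, -5.37139785e+01,  3.31374407e+01,  1.54032349e-02,
        4.79787695e-05,  2.85738861e-05]), 'ee_pos': array([204.62364673, 483.05523961, 255.74551693]), 'ee_rot': array([-1.79928253e+02, -1.14919673e-02,  1.57033514e+02]), 'ft_force': array([ 0.1443385 , -0.30703056,  1.08929824]), 'torque': array([-0.0426782 , -0.02713132,  0.0523305 ]), 'opening': 0.9978526332051838}
{'fx': 443.4762468589751, 'fy': 443.4762468589751, 'cx': 315.06127374576425, 'cy': 198.00742946976746, 'origin': array([1503.26566703,  -73.38476013,  701.58207975]), 'attitude': array([-123.96533952,   -0.92747354,   85.89001428])}
{'fx': 490.5612396599805, 'fy': 490.5612396599805, 'cx': 318.3326585550906, 'cy': 190.7299507721124, 'origin': array([ 355.89633117,    9.66773662, 1366.32065176]), 'attitude': array([-170.23886003,   -0.90875893,  -88.95339005])}
```

View pics/top0.png

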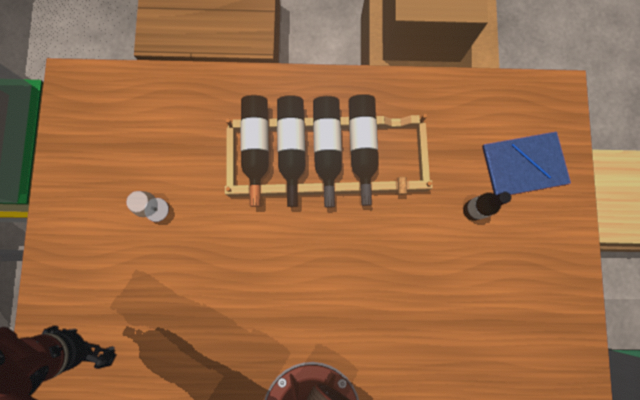

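View pics/scene0.png

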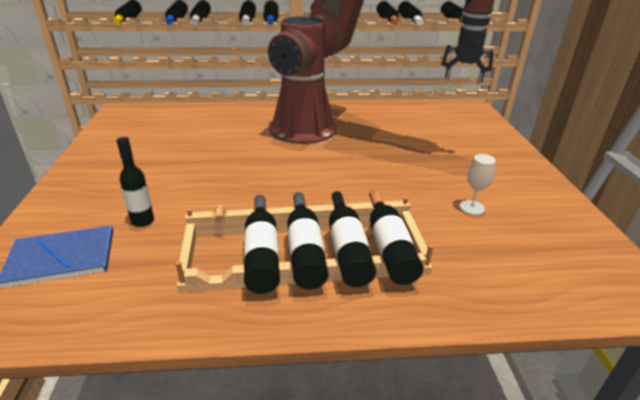

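The top view shows four bottles with neck ends near (255,206), (292,206), (330,207) and (366,205). The cork is in the right-most cradle at about (402,186), the glass is at left (150,207), and the half bottle is at right (480,210). The scene view agrees. Next I measure the ends.

```bash
cat > h.py <<'E'
import numpy as np, cv2
from scipy.spatial.transform import Rotation as R
def ray(c,u,v,z):
    A=R.from_euler('xyz',c["attitude"],degrees=True).as_matrix()
    d=A@np.array([(u-c["cx"])/c["fx"],(v-c["cy"])/c["fy"],1.])
    o=np.array(c["origin"]); return o+d*(z-o[2])/d[2]
E
python3 - <<'E'
from plant import robot
from h import *
c=robot.capture("top")
for n,u,v,z in [("e1",255,206,46),("e2",292,206,46),("e3",330,207,46),("e4",366,205,46),("cork",402,186,60),("dowL",229,189,75),("dowR",430,185,75),("dowLr",230,122,75),("glass",165,214,0),("half",470,215,0)]:
    print(n,ray(c,u,v,z).round())
im=c["color"][165:225,120:520]
cv2.imwrite("pics/crop.png",cv2.resize(im[:,110:310],None,fx=4,fy=4,interpolation=cv2.INTER_CUBIC))
E
```

```text
e1 [538. 164.  46.]
e2 [540.  64.  46.]
e3 [539. -40.  46.]
e4 [ 547. -138.   46.]
cork [ 599. -234.   60.]
dowL [578. 231.  75.]
dowR [ 600. -306.   75.]
dowLr [764. 238.  75.]
glass [516. 419.   0.]
half [ 531. -436.    0.]
```

View pics/crop.png

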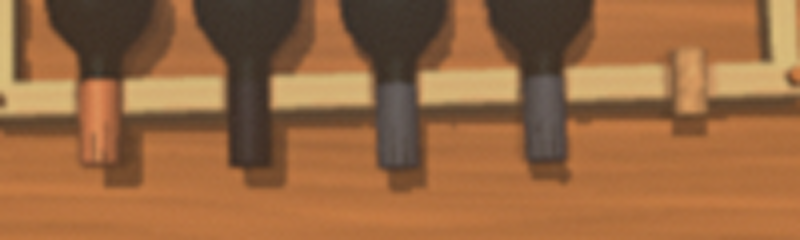

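Request:
step_arm --rows '[{"offset":[0,0,0],"spin":-0.88,"gripper":1},{"offset":[0,0,0],"spin":-0.88,"gripper":1},{"offset":[0,0,0],"spin":-0.88,"gripper":1},{"offset":[0,0,0],"spin":-0.88,"gripper":1},{"offset":[0,0,0],"spin":-0.88,"gripper":1},{"offset":[-0.7,-0.9,0],"spin":0,"gripper":1},{"offset":[-0.7,-0.9,0],"spin":0,"gripper":1},{"offset":[-0.7,-0.9,0],"spin":0,"gripper":1},{"offset":[-0.7,-0.9,0],"spin":0,"gripper":1},{"offset":[-0.7,-0.9,0],"spin":0,"gripper":1}]' --grip_force 20

```text
time: 1.4
ee_pos: [297.1, 373.6, 256.1]
ee_rot: [-180.0, -0.0, -177.8]
ft_force: [-0.0, 0.2, -0.2]
opening: 0.001
```

Request:
step_arm --rows '[{"offset":[-0.82,-0.97,0],"spin":0,"gripper":1},{"offset":[-0.82,-0.97,0],"spin":0,"gripper":1},{"offset":[-0.82,-0.97,0],"spin":0,"gripper":1},{"offset":[-0.82,-0.97,0.4],"spin":0,"gripper":1},{"offset":[-0.82,-0.97,0.8],"spin":0,"gripper":1},{"offset":[-0.82,-0.97,0.8],"spin":0,"gripper":1},{"offset":[-0.82,-0.97,0.8],"spin":0,"gripper":1},{"offset":[-0.82,-0.97,0.8],"spin":0,"gripper":1},{"offset":[-0.82,-0.97,0.8],"spin":0,"gripper":1},{"offset":[0,0,0.8],"spin":0,"gripper":1}]'

```text
time: 2.65
ee_pos: [490.9, 162.0, 125.4]
ee_rot: [-180.0, 0.0, -177.9]
ft_force: [-0.0, 0.4, 0.3]
opening: 0.001
```

Request:
step_arm --rows '[{"offset":[0,0,0.6],"spin":0,"gripper":1},{"offset":[0,0,0.6],"spin":0,"gripper":1},{"offset":[0,0,0.6],"spin":0,"gripper":1},{"offset":[0,0,0.5],"spin":0,"gripper":1},{"offset":[0,0,0],"spin":0,"gripper":1},{"offset":[0,0,0],"spin":0,"gripper":1}]'

```text
time: 3.4
ee_pos: [489.9, 163.7, 69.1]
ee_rot: [180.0, 0.0, -177.7]
ft_force: [0.7, -0.3, 0.2]
opening: 0.0
```

Run:
```python
from plant import robot
from h import *
o=robot.observe();print(o["ee_pos"],o["ft_force"])
a=robot.capture("top")["color"][150:230,200:440]; b=robot.capture("wrist")["color"]
cv2.imwrite("pics/near.png",np.vstack([cv2.resize(a,(640,213)),cv2.resize(b,(576,360))[:, :] if 0 else cv2.copyMakeBorder(cv2.resize(b,(576,360)),0,0,0,64,cv2.BORDER_CONSTANT)]))
```

```text
[489.85629267 163.67002749  69.11266555] [ 0.72476603 -0.33720357  0.19317018]
```

View pics/near.png

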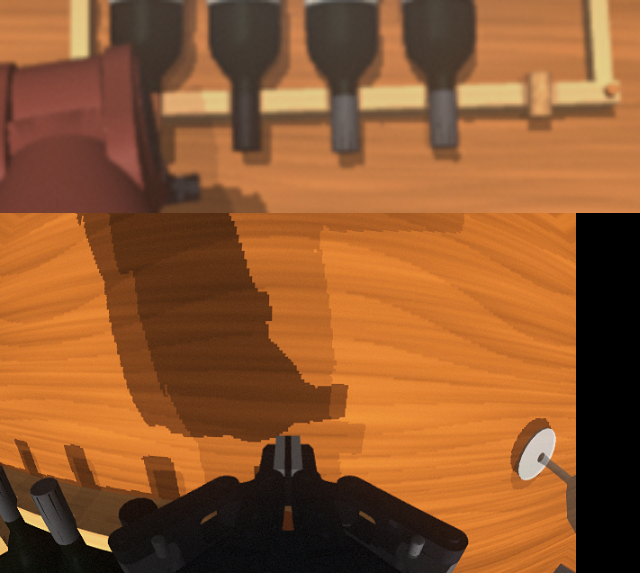

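The tool is aligned in front of bottle 1: the copper capsule shows right behind the shut fingers at (288,517) in the wrist view. I'll close in quickly, then creep.

Request:
step_arm --rows '[{"offset":[-0.5,0,0],"spin":0,"gripper":1},{"offset":[-0.4,0,0],"spin":0,"gripper":1},{"offset":[-0.2,0,0],"spin":0,"gripper":1},{"offset":[-0.1,0,0],"spin":0,"gripper":1},{"offset":[0,0,0],"spin":0,"gripper":1},{"offset":[0,0,0],"spin":0,"gripper":1}]'

```text
time: 4.25
ee_pos: [519.3, 164.7, 68.8]
ee_rot: [-180.0, -0.0, -177.8]
ft_force: [-0.2, -0.5, -0.1]
opening: 0.002
```

Request:
step_arm --rows '[{"offset":[-0.03,0,0],"spin":0,"gripper":1},{"offset":[-0.03,0,0],"spin":0,"gripper":1},{"offset":[-0.03,0,0],"spin":0,"gripper":1},{"offset":[-0.03,0,0],"spin":0,"gripper":1},{"offset":[0,0,0],"spin":0,"gripper":1},{"offset":[0,0,0],"spin":0,"gripper":1}]'

```text
time: 5.0
ee_pos: [522.5, 164.9, 68.8]
ee_rot: [180.0, -0.0, -177.8]
ft_force: [-0.6, -0.8, -1.0]
opening: -0.001
```

Request:
step_arm --rows '[{"offset":[-0.03,0,0],"spin":0,"gripper":1},{"offset":[-0.03,0,0],"spin":0,"gripper":1},{"offset":[-0.03,0,0],"spin":0,"gripper":1},{"offset":[0,0,0],"spin":0,"gripper":1},{"offset":[0,0,0],"spin":0,"gripper":1}]'

```text
time: 5.62
ee_pos: [524.8, 165.0, 68.8]
ee_rot: [180.0, -0.0, -177.8]
ft_force: [-0.5, -0.2, 0.6]
opening: -0.002
```

Request:
step_arm --rows '[{"offset":[-0.03,0,0],"spin":0,"gripper":1},{"offset":[-0.03,0,0],"spin":0,"gripper":1},{"offset":[0,0,0],"spin":0,"gripper":1},{"offset":[0,0,0],"spin":0,"gripper":1}]'

```text
time: 6.12
ee_pos: [526.1, 165.0, 68.8]
ee_rot: [-180.0, -0.0, -177.8]
ft_force: [-0.3, 0.0, 0.1]
opening: -0.003
```

Request:
step_arm --rows '[{"offset":[-0.03,0,0],"spin":0,"gripper":1},{"offset":[-0.03,0,0],"spin":0,"gripper":1},{"offset":[0,0,0],"spin":0,"gripper":1},{"offset":[0,0,0],"spin":0,"gripper":1}]'

```text
time: 6.62
ee_pos: [526.3, 165.0, 68.5]
ee_rot: [-180.0, -0.2, -177.7]
ft_force: [-6.3, -0.4, 4.0]
opening: 0.004
```

Contact: -6.3 N at TCP x 526.2, close to prediction. I'll rest one row, back off, and shift to bottle 2.

Request:
step_arm --rows '[{"offset":[0.01,0,0],"spin":0,"gripper":1},{"offset":[0.8,0,0],"spin":0,"gripper":1},{"offset":[0.4,0,0],"spin":0,"gripper":1},{"offset":[0,-1,0],"spin":0,"gripper":1},{"offset":[0,-1,0],"spin":0,"gripper":1},{"offset":[0,-1,0],"spin":0,"gripper":1},{"offset":[0,-1,0],"spin":0,"gripper":1},{"offset":[0,0,0],"spin":0,"gripper":1},{"offset":[0,0,0],"spin":0,"gripper":1},{"offset":[0,0,0],"spin":0,"gripper":1}]'

```text
time: 7.88
ee_pos: [501.5, 64.7, 68.8]
ee_rot: [180.0, 0.0, -177.7]
ft_force: [-0.3, -0.6, 0.1]
opening: -0.0
```

Request:
step_arm --rows '[{"offset":[-0.4,0,0],"spin":0,"gripper":1},{"offset":[-0.3,0,0],"spin":0,"gripper":1},{"offset":[-0.1,0,0],"spin":0,"gripper":1},{"offset":[-0.05,0,0],"spin":0,"gripper":1},{"offset":[0,0,0],"spin":0,"gripper":1},{"offset":[0,0,0],"spin":0,"gripper":1}]'

```text
time: 8.62
ee_pos: [522.5, 64.8, 68.8]
ee_rot: [-180.0, -0.0, -177.8]
ft_force: [-0.2, -1.0, -0.2]
opening: 0.004
```

Request:
step_arm --rows '[{"offset":[-0.03,0,0],"spin":0,"gripper":1},{"offset":[-0.03,0,0],"spin":0,"gripper":1},{"offset":[-0.03,0,0],"spin":0,"gripper":1},{"offset":[0,0,0],"spin":0,"gripper":1},{"offset":[0,0,0],"spin":0,"gripper":1}]'

```text
time: 9.25
ee_pos: [524.9, 64.9, 68.8]
ee_rot: [-180.0, -0.0, -177.8]
ft_force: [-0.7, -0.0, 0.5]
opening: -0.004
```

Request:
step_arm --rows '[{"offset":[-0.03,0,0],"spin":0,"gripper":1},{"offset":[-0.02,0,0],"spin":0,"gripper":1},{"offset":[0,0,0],"spin":0,"gripper":1},{"offset":[0,0,0],"spin":0,"gripper":1}]'

```text
time: 9.75
ee_pos: [526.2, 64.9, 68.8]
ee_rot: [180.0, 0.0, -177.8]
ft_force: [0.0, -0.6, -0.0]
opening: -0.002
```

Request:
step_arm --rows '[{"offset":[-0.03,0,0],"spin":0,"gripper":1},{"offset":[-0.02,0,0],"spin":0,"gripper":1},{"offset":[0,0,0],"spin":0,"gripper":1},{"offset":[0,0,0],"spin":0,"gripper":1}]'

```text
time: 10.25
ee_pos: [527.3, 65.0, 68.8]
ee_rot: [-180.0, -0.0, -177.8]
ft_force: [-0.9, -0.0, 0.6]
opening: -0.002
```

Request:
step_arm --rows '[{"offset":[-0.03,0,0],"spin":0,"gripper":1},{"offset":[-0.01,0,0],"spin":0,"gripper":1},{"offset":[0,0,0],"spin":0,"gripper":1},{"offset":[0,0,0],"spin":0,"gripper":1}]'

```text
time: 10.75
ee_pos: [527.3, 65.0, 68.6]
ee_rot: [180.0, -0.1, -177.8]
ft_force: [-5.9, -0.3, 4.1]
opening: 0.002
```

Contact at bottle 2 (-5.9 N). On to bottle 3.

Request:
step_arm --rows '[{"offset":[0.01,0,0],"spin":0,"gripper":1},{"offset":[0.8,0,0],"spin":0,"gripper":1},{"offset":[0.4,0,0],"spin":0,"gripper":1},{"offset":[0,-1,0],"spin":0,"gripper":1},{"offset":[0,-1,0],"spin":0,"gripper":1},{"offset":[0,-1,0],"spin":0,"gripper":1},{"offset":[0,-1,0],"spin":0,"gripper":1},{"offset":[0,-0.06,0],"spin":0,"gripper":1},{"offset":[0,0,0],"spin":0,"gripper":1},{"offset":[0,0,0],"spin":0,"gripper":1}]'

```text
time: 12.0
ee_pos: [502.2, -36.9, 68.8]
ee_rot: [180.0, 0.0, -177.7]
ft_force: [-0.3, -0.4, 0.1]
opening: -0.002
```

Request:
step_arm --rows '[{"offset":[-0.4,0,0],"spin":0,"gripper":1},{"offset":[-0.25,0,0],"spin":0,"gripper":1},{"offset":[-0.1,0,0],"spin":0,"gripper":1},{"offset":[-0.05,0,0],"spin":0,"gripper":1},{"offset":[0,0,0],"spin":0,"gripper":1},{"offset":[0,0,0],"spin":0,"gripper":1}]'

```text
time: 12.75
ee_pos: [522.0, -36.8, 68.8]
ee_rot: [180.0, -0.0, -177.8]
ft_force: [0.4, -0.2, -0.6]
opening: 0.004
```

Request:
step_arm --rows '[{"offset":[-0.03,0,0],"spin":0,"gripper":1},{"offset":[-0.03,0,0],"spin":0,"gripper":1},{"offset":[0,0,0],"spin":0,"gripper":1},{"offset":[0,0,0],"spin":0,"gripper":1}]'

```text
time: 13.25
ee_pos: [523.7, -36.8, 68.8]
ee_rot: [-180.0, -0.0, -177.8]
ft_force: [-0.7, -0.3, -0.3]
opening: -0.001
```

Request:
step_arm --rows '[{"offset":[-0.03,0,0],"spin":0,"gripper":1},{"offset":[-0.02,0,0],"spin":0,"gripper":1},{"offset":[0,0,0],"spin":0,"gripper":1},{"offset":[0,0,0],"spin":0,"gripper":1}]'

```text
time: 13.75
ee_pos: [525.0, -36.7, 68.8]
ee_rot: [-180.0, -0.0, -177.8]
ft_force: [-0.2, 0.1, -0.0]
opening: 0.001
```

Request:
step_arm --rows '[{"offset":[-0.03,0,0],"spin":0,"gripper":1},{"offset":[-0.01,0,0],"spin":0,"gripper":1},{"offset":[0,0,0],"spin":0,"gripper":1},{"offset":[0,0,0],"spin":0,"gripper":1}]'

```text
time: 14.25
ee_pos: [526.0, -36.7, 68.8]
ee_rot: [-180.0, 0.0, -177.8]
ft_force: [0.5, -0.6, -0.4]
opening: -0.001
```

Request:
step_arm --rows '[{"offset":[-0.03,0,0],"spin":0,"gripper":1},{"offset":[-0.01,0,0],"spin":0,"gripper":1},{"offset":[0,0,0],"spin":0,"gripper":1},{"offset":[0,0,0],"spin":0,"gripper":1}]'

```text
time: 14.75
ee_pos: [526.9, -36.6, 68.8]
ee_rot: [-180.0, -0.0, -177.8]
ft_force: [0.1, 0.3, -0.8]
opening: 0.004
```

Request:
step_arm --rows '[{"offset":[-0.03,0,0],"spin":0,"gripper":1},{"offset":[-0.01,0,0],"spin":0,"gripper":1},{"offset":[0,0,0],"spin":0,"gripper":1},{"offset":[0,0,0],"spin":0,"gripper":1}]'

```text
time: 15.25
ee_pos: [528.0, -36.6, 68.8]
ee_rot: [180.0, 0.0, -177.8]
ft_force: [-0.4, 0.4, 0.1]
opening: 0.001
```

Request:
step_arm --rows '[{"offset":[-0.03,0,0],"spin":0,"gripper":1},{"offset":[-0.01,0,0],"spin":0,"gripper":1},{"offset":[0,0,0],"spin":0,"gripper":1},{"offset":[0,0,0],"spin":0,"gripper":1}]'

```text
time: 15.75
ee_pos: [528.3, -36.5, 68.6]
ee_rot: [180.0, -0.1, -177.8]
ft_force: [-5.4, 0.4, 3.0]
opening: -0.001
```

Contact at bottle 3 (-5.4 N). On to bottle 4, whose end is expected about 8 mm farther.

Request:
step_arm --rows '[{"offset":[0.01,0,0],"spin":0,"gripper":1},{"offset":[0.8,0,0],"spin":0,"gripper":1},{"offset":[0.4,0,0],"spin":0,"gripper":1},{"offset":[0,-1,0],"spin":0,"gripper":1},{"offset":[0,-1,0],"spin":0,"gripper":1},{"offset":[0,-1,0],"spin":0,"gripper":1},{"offset":[0,-1,0],"spin":0,"gripper":1},{"offset":[0,-0.06,0],"spin":0,"gripper":1},{"offset":[0,0,0],"spin":0,"gripper":1},{"offset":[0,0,0],"spin":0,"gripper":1}]'

```text
time: 17.0
ee_pos: [502.7, -138.4, 68.8]
ee_rot: [180.0, 0.0, -177.7]
ft_force: [0.5, -0.3, -0.1]
opening: -0.001
```

Request:
step_arm --rows '[{"offset":[-0.5,0,0],"spin":0,"gripper":1},{"offset":[-0.4,0,0],"spin":0,"gripper":1},{"offset":[-0.1,0,0],"spin":0,"gripper":1},{"offset":[-0.05,0,0],"spin":0,"gripper":1},{"offset":[0,0,0],"spin":0,"gripper":1},{"offset":[0,0,0],"spin":0,"gripper":1}]'

```text
time: 17.75
ee_pos: [528.7, -138.1, 68.8]
ee_rot: [180.0, -0.0, -177.8]
ft_force: [0.5, 0.2, 0.0]
opening: 0.001
```

Request:
step_arm --rows '[{"offset":[-0.03,0,0],"spin":0,"gripper":1},{"offset":[-0.03,0,0],"spin":0,"gripper":1},{"offset":[-0.03,0,0],"spin":0,"gripper":1},{"offset":[0,0,0],"spin":0,"gripper":1},{"offset":[0,0,0],"spin":0,"gripper":1}]'

```text
time: 18.38
ee_pos: [531.2, -138.0, 68.8]
ee_rot: [180.0, -0.0, -177.8]
ft_force: [0.1, 0.4, -0.6]
opening: 0.002
```

Request:
step_arm --rows '[{"offset":[-0.03,0,0],"spin":0,"gripper":1},{"offset":[-0.02,0,0],"spin":0,"gripper":1},{"offset":[0,0,0],"spin":0,"gripper":1},{"offset":[0,0,0],"spin":0,"gripper":1}]'

```text
time: 18.88
ee_pos: [532.4, -138.0, 68.8]
ee_rot: [-180.0, -0.0, -177.8]
ft_force: [0.6, 0.2, 0.6]
opening: -0.003
```

Request:
step_arm --rows '[{"offset":[-0.03,0,0],"spin":0,"gripper":1},{"offset":[-0.02,0,0],"spin":0,"gripper":1},{"offset":[0,0,0],"spin":0,"gripper":1},{"offset":[0,0,0],"spin":0,"gripper":1}]'

```text
time: 19.38
ee_pos: [533.7, -137.9, 68.8]
ee_rot: [180.0, 0.0, -177.8]
ft_force: [-0.1, -0.7, 0.9]
opening: 0.001
```

Request:
step_arm --rows '[{"offset":[-0.03,0,0],"spin":0,"gripper":1},{"offset":[-0.01,0,0],"spin":0,"gripper":1},{"offset":[0,0,0],"spin":0,"gripper":1},{"offset":[0,0,0],"spin":0,"gripper":1}]'

```text
time: 19.88
ee_pos: [534.7, -137.9, 68.8]
ee_rot: [180.0, -0.0, -177.8]
ft_force: [-0.3, -0.6, 0.5]
opening: -0.0
```

Request:
step_arm --rows '[{"offset":[-0.03,0,0],"spin":0,"gripper":1},{"offset":[-0.01,0,0],"spin":0,"gripper":1},{"offset":[0,0,0],"spin":0,"gripper":1},{"offset":[0,0,0],"spin":0,"gripper":1}]'

```text
time: 20.38
ee_pos: [535.1, -137.8, 68.7]
ee_rot: [180.0, -0.1, -177.8]
ft_force: [-4.6, -0.5, 2.7]
opening: -0.001
```

Contact at bottle 4 (-4.6 N). I'll back off, lift clear and check.

Request:
step_arm --rows '[{"offset":[0.01,0,0],"spin":0,"gripper":1},{"offset":[0.8,0,0],"spin":0,"gripper":1},{"offset":[1,0,0],"spin":0,"gripper":1},{"offset":[1,0,0],"spin":0,"gripper":1},{"offset":[1,0,-0.5],"spin":0,"gripper":1},{"offset":[1,0,-0.8],"spin":0,"gripper":1},{"offset":[1,0,-0.8],"spin":0,"gripper":1},{"offset":[0.5,0,-0.5],"spin":0,"gripper":1},{"offset":[0,0,0],"spin":0,"gripper":1},{"offset":[0,0,0],"spin":0,"gripper":1}]'

```text
time: 21.62
ee_pos: [378.9, -144.2, 133.6]
ee_rot: [-180.0, 0.1, -177.8]
ft_force: [0.6, -0.4, 1.2]
opening: 0.001
```

Run:
```python
from plant import robot
from h import *
a=robot.capture("top")["color"]; b=cv2.imread("pics/top0.png")
s=robot.capture("scene")["color"]; s0=cv2.imread("pics/scene0.png")
f=lambda i:cv2.resize(i[165:225,230:430],None,fx=4,fy=4,interpolation=cv2.INTER_CUBIC)
cv2.imwrite("pics/cmp.png",np.vstack([f(b),f(a)]))
d=cv2.absdiff(s,s0)[180:300,100:510].max(2); print("scene diff px",(d>40).sum())
print(robot.observe()["ee_pos"])
```

```text
scene diff px 291
[ 378.51568884 -144.00353382  133.33595194]
```

View pics/cmp.png

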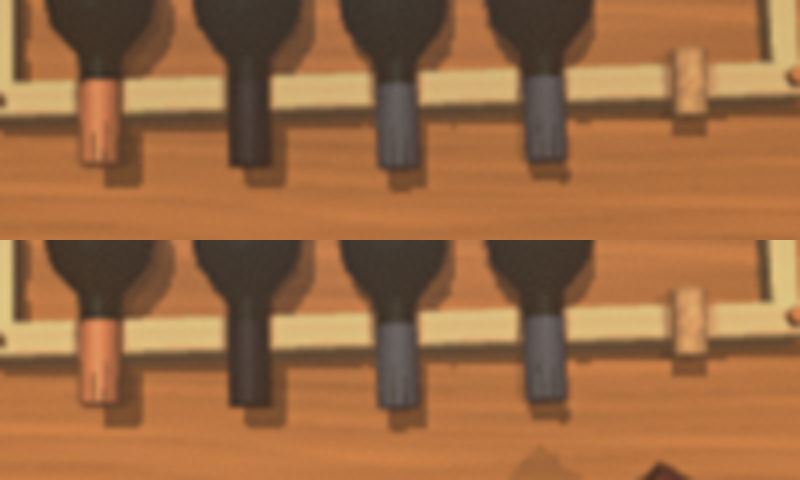

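The before and after crops match: the ends are at the same pixels (rows 164, 165, 168 and 161) and the cork is unmoved. Handing in.

```bash
python3 -c "
from plant import robot
print(robot.finish_job())"
```

```text
the job is handed in; nothing more can be done
None
```

I touched all four capsule ends in order from left to right with the shut fingertips, rested about 0.25 s or more on each, and handed the job in at about 22 s. The hand-in gives no verdict.

- **Contact:** the wrist force along x at the end of each touch was -6.3, -5.9, -5.4 and -4.6 N, against noise of under 1 N. Those readings fall in the 4–8 N range where a bottle can slide.
- **Bottles and cork:** the top-camera crops before and after show every bottle end and the cork in the same place, to within about 1 pixel (about 3 mm).
- **Not fully checked:** the scene-camera comparison gave 291 changed pixels in the rack area. I took these to be the arm and its shadow but did not view them. I made no separate check of the glass and half bottle, but every move stayed well clear of both.

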